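# Load the block carrier into the catch rack

### The arm

A 7-joint arm with a two-finger parallel gripper is mounted at the origin on a cart in front of the work surface, level with it; the furniture and walls round the work are solid. World frame = base frame: x ahead of the robot, y to its left, z up, the work surface at z = 0. Lengths are in m, angles in rad, forces in N, time in s.
With the tool pointing down it reaches from about 0.425 to 0.925 m from the base axis. Payload 6.8 kg.
Tool frame: the origin (TCP) lies at the very end of the fingers, on their centre line; the grasp point (between the pads) lies 19 mm behind it (r.grip_depth is the distance from the TCP to the grasp point, in m); z points along the fingers, y is the direction in which the jaws open and shut (so a half turn about z gives the same grasp; the last joint's range is limited). The gripper opens to 85 mm and grips with 20 to 120 N. Pads are 22 mm wide; open, the fingers measure 114 mm over their backs; the gripper's body (76 mm by 85 mm) begins 54 mm behind the grasp point. The pads swing forward as they close: fully open they stand 13 mm farther back than shut.
Start: joints at [-1.363, 0.477, 0.022, 1.555, -0.011, 1.109, -0.083], TCP at [0.21, 0.642, 0.231] pointing down, gripper open.
Joint ranges: [-2.96, 2.96], [-0.34, 2.1], [-1.41, 1.46], [0.24, 2.44], [-1.37, 4.51], [0.17, 1.92], [-2.96, 2.96]. Speed limits (rad/s): [2.39, 2.39, 3.14, 3.14, 3.14, 3.14, 3.14].

### API

Orientations are given as a rotation vector (axis times angle).
In Python, from bench import status, eyes, workorder, spotter, r gives the robot as it stands.
- The arm moves only by the tool drive_tool, never from a script. Its argument "commands" is a list of rows, each an object of numbers: "rx", "ry", "rz": the turn, a rotation vector about the world's x, y, z normalised to -1 to 1, where 1 is 8 degrees; "tx", "ty", "tz": the shift along the world's x, y, z normalised to -1 to 1, where 1 is 20 mm; "grip": the closure, from -1 (fully open) to 1 (shut). A call has 1 to 10 rows; each row shifts and turns the commanded pose from where the row before left it; what a row does not reach is not made up. A row lasts 1/8 s, in which the tool goes at most 62.5 mm and 10.7 degrees, less where a joint would pass 70% of its speed; a pose out of reach is approached as far as the arm can. A call with a number of a shift or a turn outside -1 to 1 is refused whole. A call with a gripper value outside its range is refused whole. The fingers move at their own pace and stop on an object; "grip_force" is the grip in N (left out, the last holds). Time passes only in rows, so rows that do not move let the fingers close. It gives the time, the measured TCP pose, the force and the opening at its end, in the units of the state.
- status.get_obs(): the state, without advancing time (a new reading comes with each control period).
- eyes.grab_frame(name): name is "side" or "top" or "wrist"; returns a dict with "frame" (420x560x3 uint8, blue, green, red), "range_z" (420x560 float32, m along the optical axis (not along the pixel's ray), 0 where there is no reading), "fx", "fy", "cx", "cy" (pixels), "dist_coeffs" ([k1, k2, p1, p2, k3] as OpenCV has them; the pictures are not rectified), "T" (4x4, takes a point from camera to world coordinates); the wrist camera has in their place "T_tool_cam" (4x4, takes a point from camera to tool coordinates, whose origin is the TCP and whose axes are the flange's). Camera axes: x right, y down, z forward; pixel columns grow to the right and rows downward; lengths in m; the calibration is good to about 2 mm. A picture is of the moment at which its call begins: read the wrist's pose just before it.
- workorder.hand_in(): hands the job in, once; it reports no verdict.
Trained networks look in the newest picture that a camera, given by its name, has taken for a name from the list of things; names that differ only in an ending like _2 or _b are one class to them, and where a whole thing is asked for, a point or a joint stands for the part that bears it (a point fixed in the world has none). Each returns a list of dicts, best first, with "confidence" (0 to 1); they miss things now and then, are a little off and sometimes report something else, mostly with a low value. They report only what shows in the picture. A call takes as long as a camera call.
- spotter.boxes_of(camera, target): "position" ([column, row] as shares, 0 to 1, of the picture: columns of its width, rows of its height, amid what is visible of it).
- spotter.masks_of(camera, target): "mask" (420x560 bool, what is visible of it) and "position" ([column, row] as shares, 0 to 1, of the picture: columns of its width, rows of its height, amid what is visible of it).
The state is a dict: "clock": time; "joints": joint angles; "qvel": joint speeds; "tau": joint torques, N m; "tcp_pos": TCP position; "orientation": TCP orientation; "contact_force": force on the tool from outside, world axes, zero at the start; "moment": the same for the moment, N m; "grip_width": finger opening in m.
Only numpy, scipy, OpenCV 4.12 (cv2) and the standard library are available. Lean on these libraries where they do the work, as an engineer would, in place of code of your own. Each camera call takes 0.05 s, during which the arm holds its last target.

### The job

Load the carrier that holds the two square bored blocks into the rack: set it down in the open, flared mouth and slide it in under the capped guides, so that its own front edge lifts the hinged catch and the catch drops shut behind it. Do not push on the catch or the rack with the gripper itself, leave the carrier with the round bushes where it is, and let go of the loaded carrier at the end.

Things in the scene. Friction and masses are not known exactly. Their poses are not given: they have to be found in the camera images.
- block_carrier: Carrier to load: loose steel plate 96 (x) x 120 (y) x 14 mm, about 0.6 kg, with an upright flat lug at its centre and two square bored aluminium blocks (30 x 40 x 22 mm) fixed before and behind the lug at x = -28 and +28 mm, reaching 36 mm above the underside. Origin: centre of the underside, z up. Same after a half turn about z.
- block_carrier_lug (a point): Where to grip the carrier: on its steel lug, 80 mm above the underside. The lug is 12 (x) x 44 (y) mm and ends 92 mm above the underside; close the fingers along the carrier's x, fingertips at least 45 mm above the underside so that they clear the blocks.
- bush_carrier: The other carrier, to be left alone: same plate and lug, but with two round flanged bushes (34 mm across, 28 mm high) on it. Origin: centre of the underside.
- rack: Rack fixed to the bench; carriers travel along its +x. Origin: on the bench, mid lane. Lane floor 6 mm above the bench from x = -140 (mouth) to the end stop at +114. Guides 32 mm high at y = +-66, flaring from x = -70 to +-80 at the mouth. From x = 14 on, caps (32 to 36 mm high) reach in to y = +-50: slide in only. Catch pivot block on the +y guide at x = -57 to -33, 50 mm high.
- catch (a joint): Angle of the gravity catch, rad: 0 = hanging shut across the lane, grows as it is lifted; a carrier passing under it holds it at about 0.27. Dark steel bar 53 x 14 mm, hinged at the rack's x = -45, y = 55, z = 36 mm and sloping down along the travel, so a carrier sliding in lifts it with under 2 N; it falls by its own weight behind the carrier.
- catch_tip (a point): Lower end of the catch bar; when shut at the rack's x = 0, y = 55, z = 8 mm, 2 mm over the lane floor. It moves up and slightly along +x when lifted. It drops behind a carrier whose origin is past about x = 57 mm.
- rack_mouth (a point): Where to set the carrier's origin down from above: on the lane floor in the mouth, the rack's x = -116, y = 0, z = 6 mm; the plate's front edge is then at x = -68, short of the catch's pivot pin (x = -45, underside 32 mm high). Axes as the rack's; the carrier's x or -x must point along the rack's x.
- rack_home (a point): Carrier origin when home: on the lane floor at the rack's x = 64, y = 0, z = 6 mm, 2 mm short of touching the end stop. Axes as the rack's.

How it is judged:
By the outcome, as a careful person would: the job done as asked, in the order asked, and still so for the second after the job is handed in, with the robot touching nothing.
It also fails if it takes over 45 s, if anything falls off the work surface, if the arm or the gripper's body presses on something with over 40 N, if the wrist force passes 120 N, or if a joint passes its speed limit or range.

## Working session

There is one attempt and no reset: what is moved stays moved. The work goes in short steps, Python scripts to look and compute and a tool call to move; the robot and the scene stay as the last step left them, time stands still between calls to the robot, and variables do not carry over. Pictures are saved under pics/ and viewed, and the job is handed in when it is done.

Besides the shell and the picture viewer there is one more tool, called after ">>>" as a command line: name --argument value ..., lists and objects as JSON in quotes. drive_tool: Moves the arm, as the interface text tells. Scaled input: -1 to 1 covers 20 mm each way for a shift and 8 degrees each way for a turn. Its arguments: {"type":"object","properties":{"commands":{"type":"array","items":{"type":"object","properties":{"rx":{"type":"number"},"ry":{"type":"number"},"rz":{"type":"number"},"tx":{"type":"number"},"ty":{"type":"number"},"tz":{"type":"number"},"grip":{"type":"number"}}}},"grip_force":{"type":"number"}},"required":["commands"]}

```bash
ls; mkdir -p pics
cat > h.py <<'E'
import numpy as np, cv2
from bench import status, eyes, workorder, spotter, r
def cam(n):
    o=status.get_obs(); f=eyes.grab_frame(n)
    if n=='wrist':
        T=np.eye(4); T[:3,:3]=cv2.Rodrigues(np.array(o['orientation'],float))[0]; T[:3,3]=o['tcp_pos']
        f['T']=T@np.array(f['T_tool_cam'])
    f['K']=np.array([[f['fx'],0,f['cx']],[0,f['fy'],f['cy']],[0,0,1]]); f['T']=np.array(f['T']); f['d']=np.array(f['dist_coeffs'],float)
    return f
def pts(f,uv):
    uv=np.array(uv,float).reshape(-1,2); z=f['range_z'][uv[:,1].astype(int),uv[:,0].astype(int)]
    n=cv2.undistortPoints(uv.reshape(-1,1,2),f['K'],f['d']).reshape(-1,2)
    P=np.c_[n*z[:,None],z]; return P@f['T'][:3,:3].T+f['T'][:3,3], z>0
def cloud(f):
    v,u=np.mgrid[0:420,0:560]; P,ok=pts(f,np.c_[u.ravel(),v.ravel()]); P=P.reshape(420,560,3); P[~ok.reshape(420,560)]=np.nan; return P
def proj(f,P):
    Ti=np.linalg.inv(f['T']); rv=cv2.Rodrigues(Ti[:3,:3])[0]
    return cv2.projectPoints(np.array(P,float).reshape(-1,1,3),rv,Ti[:3,3],f['K'],f['d'])[0].reshape(-1,2)
E
python3 - <<'E'
from h import *
print(status.get_obs())
for n in ['top','side','wrist']:
    f=cam(n); cv2.imwrite(f'pics/{n}0.png',f['frame']); np.savez(f'{n}0.npz',**{k:np.array(v) for k,v in f.items()})
    print(n,f['T'].round(3).tolist())
    for t in ['block_carrier','bush_carrier','rack','catch','block_carrier_lug']:
        for d in spotter.masks_of(n,t)[:3]:
            m=np.array(d['mask']); P=cloud(f)[m]; P=P[~np.isnan(P[:,0])]
            print(n,t,round(d['confidence'],2),(np.array(d['position'])*[560,420]).round(),m.sum(),np.median(P,0).round(3) if len(P) else None)
E
```

```text
pics
{'clock': 0.0, 'joints': array([-1.36312523,  0.47776548,  0.022323  ,  1.55646936, -0.01152308,
        1.10927587, -0.08308399]), 'qvel': array([-0.00067436,  0.00176922,  0.00067738, -0.00135492, -0.00120723,
       -0.00010972,  0.00074119]), 'tau': array([-3.42816293e-04, -5.96448791e+01,  1.60798173e+00, -2.81197858e+01,
        1.24631243e-02,  9.50098329e-03,  1.56456599e-05]), 'tcp_pos': array([0.20943458, 0.64106232, 0.23034102]), 'orientation': array([-4.93860486e-01, -3.10235022e+00,  2.79845179e-03]), 'contact_force': array([0.05209669, 0.16717368, 0.38230163]), 'moment': array([-0.05033936,  0.00858489,  0.03927249]), 'grip_width': 0.08560137937110322}
top [[0.014, -0.999, 0.046, 0.476], [-1.0, -0.015, -0.015, 0.001], [0.016, -0.046, -0.999, 1.237], [0.0, 0.0, 0.0, 1.0]]
top block_carrier 0.82 [397. 228.] 2051 [ 0.51  -0.287  0.016]
top rack 0.76 [264. 204.] 8404 [0.558 0.018 0.007]
top catch 0.45 [243. 215.] 113 [0.532 0.068 0.036]
top block_carrier_lug 0.76 [396. 227.] 2127 [ 0.509 -0.288  0.015]
side [[0.805, -0.399, 0.44, 0.034], [-0.594, -0.521, 0.613, -0.708], [-0.015, -0.755, -0.656, 0.863], [0.0, 0.0, 0.0, 1.0]]
side bush_carrier 0.72 [222. 176.] 1265 [0.548 0.291 0.015]
side rack 0.89 [281. 234.] 6670 [0.548 0.022 0.007]
side block_carrier_lug 0.67 [361. 328.] 2589 [ 0.5   -0.305  0.015]
wrist [[0.31, 0.906, 0.288, 0.133], [0.951, -0.295, -0.094, 0.667], [-0.0, 0.303, -0.953, 0.372], [0.0, 0.0, 0.0, 1.0]]
```

View pics/top0.png

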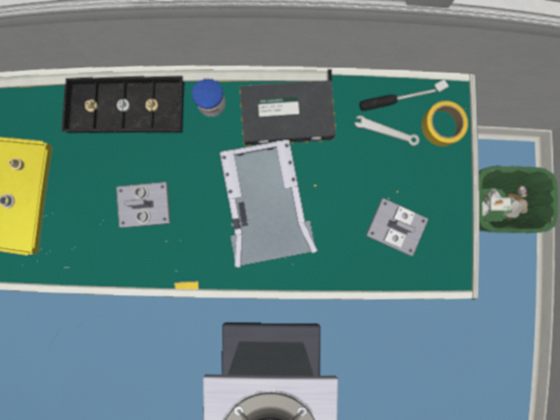

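View pics/side0.png

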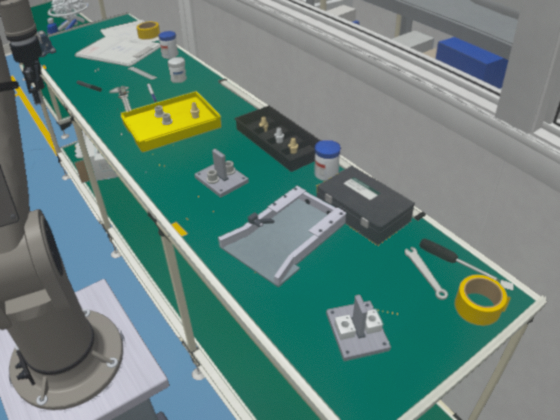

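```bash
cat >> h.py <<'E'
def load(p):
    d=dict(np.load(p)); return d
E
python3 - <<'E'
from h import *
f=load('top0.npz'); P=cloud(f); g=cv2.cvtColor(f['frame'],cv2.COLOR_BGR2HSV)
print(f['fx'],f['d'])
# carrier: non-green region near; rack
green=(g[...,0]>60)&(g[...,0]<95)&(g[...,1]>120)
for nm,c,b,zr in [('blk',(0.51,-0.29),0.12,(0.008,0.02)),('rack',(0.56,0.02),0.17,(0.024,0.045))]:
    m=(np.abs(P[...,0]-c[0])<b)&(np.abs(P[...,1]-c[1])<b)&(P[...,2]>zr[0])&(P[...,2]<zr[1])&~green
    Q=P[m]; print(nm,len(Q),np.nanmin(Q,0).round(3),np.nanmax(Q,0).round(3), cv2.minAreaRect(Q[:,:2].astype(np.float32)))
# lug
m=(np.abs(P[...,0]-.51)<.1)&(np.abs(P[...,1]+.29)<.1)&(P[...,2]>0.05); Q=P[m]; print('lug',len(Q),np.median(Q,0),cv2.minAreaRect(Q[:,:2].astype(np.float32)))
for n,c in [('top0',(260,205)),('top0',(397,228))]:
    i=cv2.imread(f'pics/{n}.png')[c[1]-75:c[1]+75,c[0]-75:c[0]+75]; cv2.imwrite(f'pics/crop{c[0]}.png',cv2.resize(i,None,fx=4,fy=4,interpolation=cv2.INTER_CUBIC))
E
```

```text
529.5111739635735 [-0.20777708  0.          0.          0.          0.        ]
blk 1402 [ 0.445 -0.366  0.008] [ 0.578 -0.222  0.02 ] ((0.5106800198554993, -0.29383400082588196), (0.1220880076289177, 0.09750736504793167), 66.29838562011719)
rack 2451 [ 0.416 -0.138  0.024] [0.715 0.119 0.045] ((0.572236955165863, -0.02671562135219574), (0.2791731357574463, 0.26292821764945984), 8.687732696533203)
lug 159 [ 0.51029867 -0.28993025  0.08987858] ((0.5110949873924255, -0.29369381070137024), (0.04408333823084831, 0.01316771935671568), 66.61351776123047)
```

View pics/crop260.png

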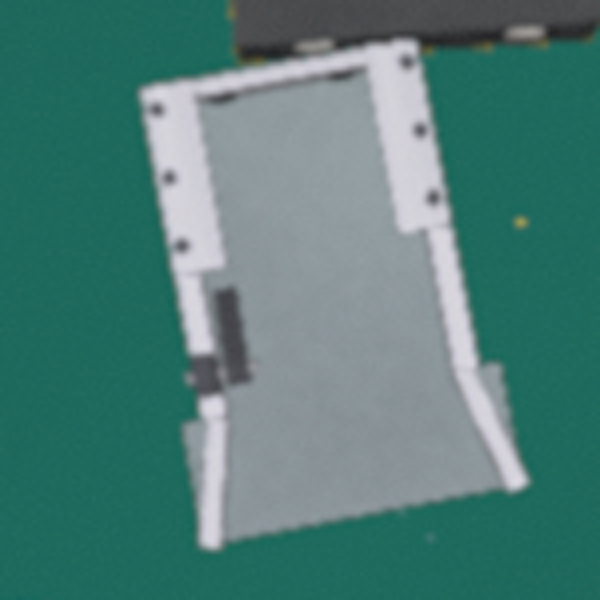

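View pics/crop397.png

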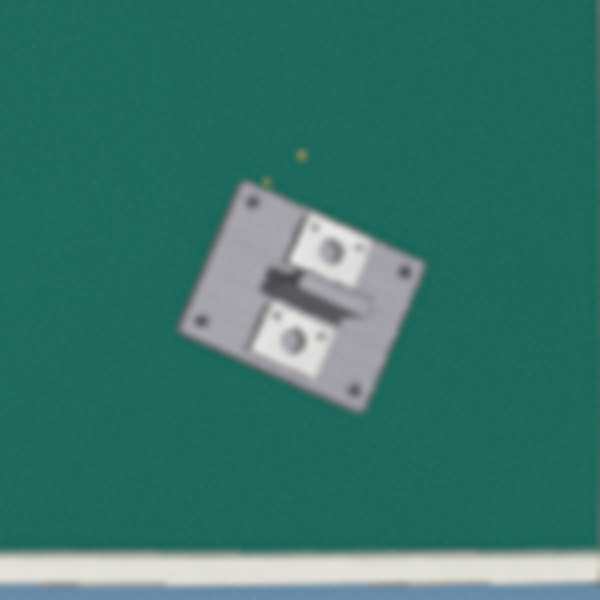

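Run:
```python
from h import *
from scipy.optimize import least_squares
f=load('top0.npz')
c=np.array([[222,268],[402,232],[222,540],[510,487],[200,97],[368,66]],float)
uv=np.c_[185+(c[:,0]+.5)/4-.5,130+(c[:,1]+.5)/4-.5]
M=np.array([[14,50,36],[14,-50,36],[-140,80,6],[-140,-80,6]])/1000
def mod(p,M):
    cs,s=np.cos(p[2]),np.sin(p[2]); return np.c_[p[0]+cs*M[:,0]-s*M[:,1],p[1]+s*M[:,0]+cs*M[:,1],M[:,2]]
R=least_squares(lambda p:(proj(f,mod(p,M))-uv[:4]).ravel(),[.56,.02,.18])
print(R.x,np.degrees(R.x[2]),R.fun.round(2))
for m in [(-116,0,6),(64,0,6)]: print(mod(R.x,np.array([m])/1000))
print([x for x in dir(r) if x[0]!='_'])
```

```text
[0.57102064 0.01860624 0.21013794] 12.040016928917872 [ 1.18 -0.33 -0.71  0.19  1.99  0.16 -2.48 -0.02]
[[ 0.45757239 -0.00559076  0.006     ]]
[[0.63361277 0.03195631 0.006     ]]
['Unreachable', 'grip_depth']
```

>>> drive_tool --commands '[{"tx": 0.8,"ty": -0.6,"tz": 0.5,"rz": -0.6},{"tx": 0.8,"ty": -0.6,"tz": 0.5,"rz": -0.6},{"tx": 1,"ty": -1,"tz": 0.5,"rz": -0.6},{"tx": 1,"ty": -1,"tz": 0.5,"rz": -0.6}]'

```text
validation failed for argument at $.co...
```

>>> drive_tool --commands '[{"tx": 0.8,"ty": -0.6,"tz": 0.5,"rx": 0.0,"ry": 0.0,"rz": -0.6,"grip": -1.0},{"tx": 0.8,"ty": -0.6,"tz": 0.5,"rx": 0.0,"ry": 0.0,"rz": -0.6,"grip": -1.0},{"tx": 0.9,"ty": -0.9,"tz": 0.5,"rx": 0.0,"ry": 0.0,"rz": -0.6,"grip": -1.0}]'

```text
clock: 1.27
tcp_pos: [0.2597, 0.5995, 0.2615]
orientation: [-0.882, -3.015, -0.0]
contact_force: [-0.2, -0.4, 0.0]
grip_width: 0.0856
```

>>> drive_tool --commands '[{"tx": 0.7,"ty": -1.0,"tz": 0.5,"rx": 0.0,"ry": 0.0,"rz": -0.3,"grip": -1.0},{"tx": 0.7,"ty": -1.0,"tz": 0.5,"rx": 0.0,"ry": 0.0,"rz": -0.3,"grip": -1.0},{"tx": 0.7,"ty": -1.0,"tz": 0.5,"rx": 0.0,"ry": 0.0,"rz": -0.3,"grip": -1.0},{"tx": 0.7,"ty": -1.0,"tz": 0.5,"rx": 0.0,"ry": 0.0,"rz": -0.3,"grip": -1.0},{"tx": 0.7,"ty": -1.0,"tz": 0.5,"rx": 0.0,"ry": 0.0,"rz": -0.3,"grip": -1.0},{"tx": 0.7,"ty": -1.0,"tz": 0.0,"rx": 0.0,"ry": 0.0,"rz": -0.3,"grip": -1.0},{"tx": 0.7,"ty": -1.0,"tz": 0.0,"rx": 0.0,"ry": 0.0,"rz": -0.3,"grip": -1.0},{"tx": 0.7,"ty": -1.0,"tz": 0.0,"rx": 0.0,"ry": 0.0,"rz": -0.3,"grip": -1.0},{"tx": 0.7,"ty": -1.0,"tz": 0.0,"rx": 0.0,"ry": 0.0,"rz": -0.3,"grip": -1.0},{"tx": 0.7,"ty": -1.0,"tz": 0.0,"rx": 0.0,"ry": 0.0,"rz": -0.3,"grip": -1.0}]'

```text
clock: 2.52
tcp_pos: [0.4005, 0.3983, 0.3112]
orientation: [1.491, 2.765, -0.0]
contact_force: [-0.1, 0.1, -0.4]
grip_width: 0.0852
```

```bash
python3 -c "
from h import *
o=status.get_obs(); print(o['joints'].round(3),o['tcp_pos'],o['orientation'])"
```

```text
[-1.107  0.228  0.258  1.739 -0.062  1.184 -0.25 ] [0.40052692 0.39825398 0.31115287] [ 1.49073961e+00  2.76536656e+00 -3.25769293e-04]
```

>>> drive_tool --commands '[{"tx": 0.6,"ty": -1.0,"tz": 0.3,"rx": 0.0,"ry": 0.0,"rz": -0.3,"grip": -1.0},{"tx": 0.6,"ty": -1.0,"tz": 0.3,"rx": 0.0,"ry": 0.0,"rz": -0.3,"grip": -1.0},{"tx": 0.6,"ty": -1.0,"tz": 0.3,"rx": 0.0,"ry": 0.0,"rz": -0.3,"grip": -1.0},{"tx": 0.6,"ty": -1.0,"tz": 0.3,"rx": 0.0,"ry": 0.0,"rz": -0.3,"grip": -1.0},{"tx": 0.6,"ty": -1.0,"tz": 0.3,"rx": 0.0,"ry": 0.0,"rz": -0.3,"grip": -1.0},{"tx": 0.6,"ty": -1.0,"tz": 0.3,"rx": 0.0,"ry": 0.0,"rz": -0.3,"grip": -1.0},{"tx": 0.6,"ty": -1.0,"tz": 0.3,"rx": 0.0,"ry": 0.0,"rz": -0.3,"grip": -1.0},{"tx": 0.6,"ty": -1.0,"tz": 0.3,"rx": 0.0,"ry": 0.0,"rz": -0.3,"grip": -1.0},{"tx": 0.6,"ty": -1.0,"tz": 0.3,"rx": 0.0,"ry": 0.0,"rz": -0.3,"grip": -1.0},{"tx": 0.6,"ty": -1.0,"tz": 0.3,"rx": 0.0,"ry": 0.0,"rz": -0.3,"grip": -1.0}]'

```text
clock: 3.78
tcp_pos: [0.5204, 0.1983, 0.3717]
orientation: [2.033, 2.395, -0.0]
contact_force: [0.1, 0.5, 0.4]
grip_width: 0.0854
```

>>> drive_tool --commands '[{"tx": 0.4,"ty": -1.0,"tz": 0.0,"rx": 0.0,"ry": 0.0,"rz": -0.3,"grip": -1.0},{"tx": 0.4,"ty": -1.0,"tz": 0.0,"rx": 0.0,"ry": 0.0,"rz": -0.3,"grip": -1.0},{"tx": 0.4,"ty": -1.0,"tz": 0.0,"rx": 0.0,"ry": 0.0,"rz": -0.3,"grip": -1.0},{"tx": 0.2,"ty": -1.0,"tz": 0.0,"rx": 0.0,"ry": 0.0,"rz": -0.3,"grip": -1.0},{"tx": 0.0,"ty": -1.0,"tz": 0.0,"rx": 0.0,"ry": 0.0,"rz": 0.0,"grip": -1.0},{"tx": 0.0,"ty": -1.0,"tz": 0.0,"rx": 0.0,"ry": 0.0,"rz": 0.0,"grip": -1.0},{"tx": 0.0,"ty": -1.0,"tz": 0.0,"rx": 0.0,"ry": 0.0,"rz": 0.0,"grip": -1.0},{"tx": 0.0,"ty": -1.0,"tz": 0.0,"rx": 0.0,"ry": 0.0,"rz": 0.0,"grip": -1.0},{"tx": 0.0,"ty": -1.0,"tz": 0.0,"rx": 0.0,"ry": 0.0,"rz": 0.0,"grip": -1.0},{"tx": 0.0,"ty": 0.0,"tz": 0.0,"rx": 0.0,"ry": 0.0,"rz": 0.0,"grip": -1.0}]'

```text
clock: 5.03
tcp_pos: [0.5475, 0.0174, 0.3715]
orientation: [2.227, 2.216, 0.0]
contact_force: [-0.4, 0.6, 0.7]
grip_width: 0.0854
```

Run:
```python
from h import *
o=status.get_obs(); print(o['joints'].round(3),o['tcp_pos'],o['orientation'],o['qvel'].round(3))
f=cam('wrist'); cv2.imwrite('pics/w1.png',f['frame']); np.savez('w1.npz',**{k:np.array(v) for k,v in f.items()}); print(f['T'].round(3).tolist(),f['fx'])
```

```text
[-0.652  0.167  0.592  1.702 -0.096  1.301 -0.046] [0.54754486 0.01739583 0.37152912] [2.22671792e+00 2.21564536e+00 2.33166344e-04] [-0.024  0.008 -0.039 -0.005 -0.016 -0.001 -0.023]
[[1.0, -0.004, -0.002, 0.546], [-0.004, -0.953, -0.304, 0.096], [-0.001, 0.304, -0.953, 0.513], [0.0, 0.0, 0.0, 1.0]] 353.04653922950524
```

View pics/w1.png

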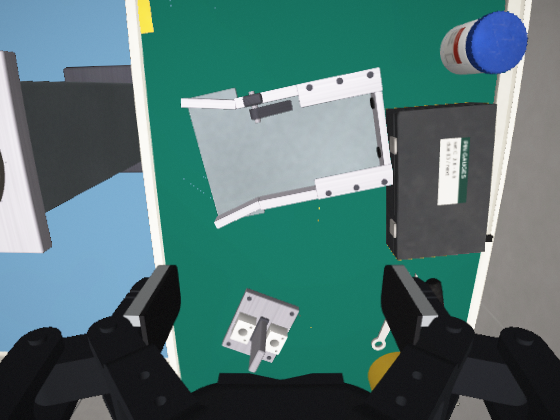

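Run:
```python
from h import *
i=cv2.imread('pics/w1.png')
cv2.imwrite('pics/w1a.png',cv2.resize(i[60:235,175:400],None,fx=3.5,fy=3.4,interpolation=cv2.INTER_CUBIC))
cv2.imwrite('pics/w1b.png',cv2.resize(i[280:380,210:310],None,fx=6,fy=6,interpolation=cv2.INTER_CUBIC))
```

```text
(no output)
```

View pics/w1a.png

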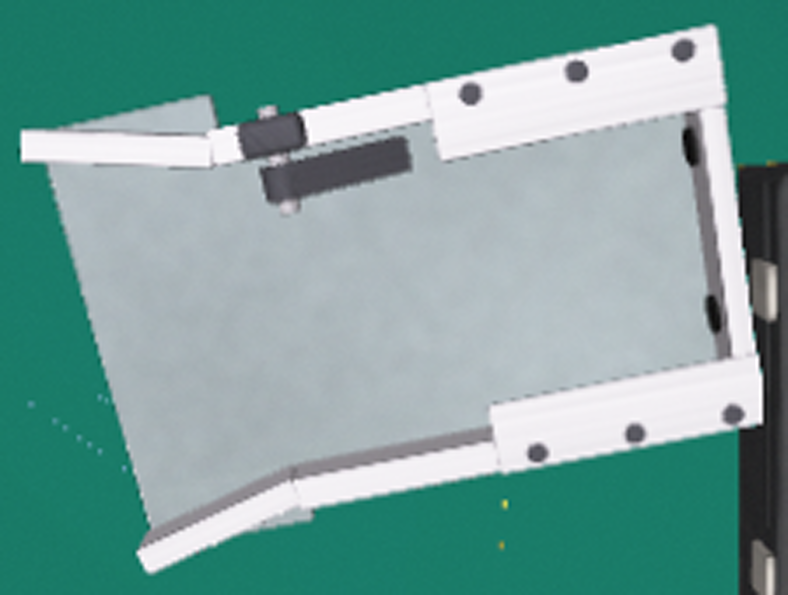

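View pics/w1b.png

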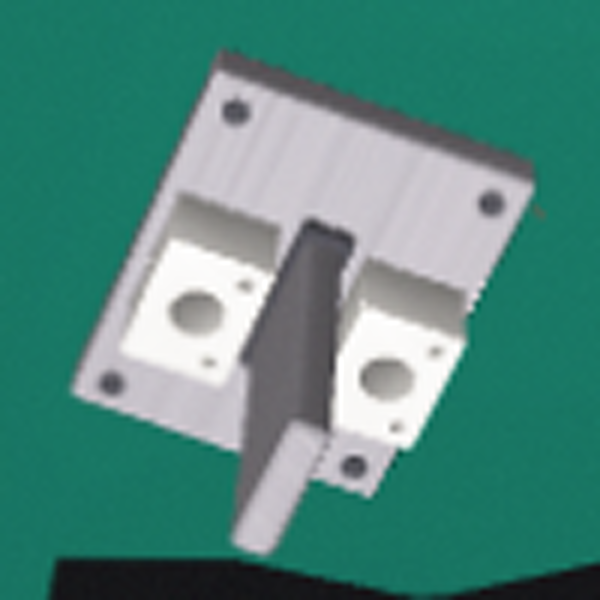

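Run:
```python
from h import *
from scipy.optimize import least_squares
f=load('w1.npz'); P=cloud(f)
def mod(p,M):
    cs,s=np.cos(p[2]),np.sin(p[2]); return np.c_[p[0]+cs*M[:,0]-s*M[:,1],p[1]+s*M[:,0]+cs*M[:,1],M[:,2]]
def fit(c,sx,sy,ox,oy,M,p0):
    c=np.array(c,float); uv=np.c_[ox+(c[:,0]+.5)/sx-.5,oy+(c[:,1]+.5)/sy-.5]; M=np.array(M)/1000
    R=least_squares(lambda p:(proj(f,mod(p,M))-uv).ravel(),p0,loss='soft_l1'); print(R.x.round(4),np.degrees(R.x[2]).round(2)); print((proj(f,mod(R.x,M))-uv).round(1).tolist()); return R.x
a=fit([[442,159],[491,408],[212,165],[293,478],[21,160],[140,548]],3.5,3.4,175,60,[[14,50,36],[14,-50,36],[-70,66,32],[-70,-66,32],[-140,80,32],[-140,-80,32]],[.56,.02,.2])
b=fit([[216,72],[535,185],[75,393],[370,497],[297,420],[330,430]],6,6,210,280,[[-48,60,14],[48,60,14],[-48,-60,14],[48,-60,14],[-6,22,92],[6,22,92]],[.51,-.29,-.41])
for m in [(-116,0,6),(64,0,6)]: print(mod(a,np.array([m])/1000))
# depth checks
def zone(p,x0,x1,y0,y1):
    cs,s=np.cos(p[2]),np.sin(p[2]);d=P-np.array([p[0],p[1],0]);X=cs*d[...,0]+s*d[...,1];Y=-s*d[...,0]+cs*d[...,1]
    m=(X>x0)&(X<x1)&(Y>y0)&(Y<y1); return np.nanmedian(P[m],0).round(4),m.sum()
print('floor',zone(a,-.1,.1,-.04,.04)); print('cap',zone(a,.03,.1,.055,.065),zone(a,.03,.1,-.065,-.055)); print('plate',zone(b,-.04,.04,.03,.055))
m=(np.abs(P[...,0]-.51)<.1)&(np.abs(P[...,1]+.29)<.1)&(P[...,2]>0.084)&(P[...,2]<.1); print('lug',np.median(P[m],0),m.sum(),cv2.minAreaRect(P[m][:,:2].astype(np.float32)))
```

```text
[0.5682 0.0223 0.2094] 12.0
[[-0.6, 0.0], [-0.5, -0.9], [0.5, -0.1], [0.1, 0.5], [1.7, 2.7], [-0.6, -1.5]]
[ 0.5078 -0.2895 -0.4055] -23.23
[[-0.2, -1.1], [0.7, -0.3], [-1.4, 0.3], [0.5, 0.3], [-1.1, -0.1], [0.9, 0.8]]
[[ 0.45474429 -0.00182286  0.006     ]]
[[0.6308116  0.03559774 0.006     ]]
floor (array([0.5493, 0.0297, 0.4389]), np.int64(51312))
cap (array([0.6192, 0.095 , 0.0343]), np.int64(420)) (array([ 0.6449, -0.0219,  0.0338]), np.int64(451))
plate (array([ 0.5235, -0.2502,  0.0124]), np.int64(612))
lug [ 0.507489   -0.28817885  0.08989616] 205 ((0.507289707660675, -0.29035550355911255), (0.04419514536857605, 0.011683739721775055), 66.93927764892578)
```

Run:
```python
from h import *
for n in ['w1.npz','top0.npz']:
    f=load(n); P=cloud(f); a=np.array([.568,.022,.209]); hsv=cv2.cvtColor(f['frame'],cv2.COLOR_BGR2HSV)
    cs,s=np.cos(a[2]),np.sin(a[2]);d=P-np.array([a[0],a[1],0]);X=cs*d[...,0]+s*d[...,1];Y=-s*d[...,0]+cs*d[...,1]
    white=(hsv[...,1]<25)&(hsv[...,2]>195)
    m=white&(np.abs(Y)<.1)&(P[...,2]>.02)&(P[...,2]<.045)
    print(n,m.sum())
    for x0 in np.arange(-.14,.135,.02):
        k=m&(X>=x0)&(X<x0+.02)
        p=Y[k&(Y>0.03)]; q=Y[k&(Y<-0.03)]
        g=lambda v: np.percentile(v,[2,98]).round(4) if len(v)>5 else None
        print(round(x0+.01,3),g(q),g(p))
    k=m&(X>.09)&(np.abs(Y)<.04); 
    if k.sum(): print('stop X', np.percentile(X[k],[2,98]))
    o=f['frame'].copy()
    M=np.array([[x,y,z] for (x,y,z) in [(14,50,36),(14,-50,36),(114,50,36),(114,-50,36),(-70,66,32),(-70,-66,32),(-140,80,32),(-140,-80,32),(-140,80,6),(-140,-80,6)]])/1000
    W=np.c_[a[0]+cs*M[:,0]-s*M[:,1],a[1]+s*M[:,0]+cs*M[:,1],M[:,2]]
    if n[0]=='w':
        o=cv2.resize(o[60:235,175:400],None,fx=3.5,fy=3.4,interpolation=cv2.INTER_CUBIC)
        for u in proj(f,W): cv2.circle(o,(int((u[0]+.5-175)*3.5),int((u[1]+.5-60)*3.4)),4,(0,0,255),1)
        cv2.imwrite('pics/ov1.png',o)
```

```text
w1.npz 5614
-0.13 [-0.0927 -0.0801] [0.0796 0.0928]
-0.11 [-0.0875 -0.0746] [0.0752 0.0886]
-0.09 [-0.0836 -0.0696] [0.0693 0.083 ]
-0.07 [-0.0792 -0.0667] [0.0665 0.079 ]
-0.05 [-0.0792 -0.0665] [0.0433 0.082 ]
-0.03 [-0.0791 -0.0668] [0.0658 0.0786]
-0.01 [-0.0795 -0.067 ] [0.0657 0.0787]
0.01 [-0.0795 -0.0518] [0.051  0.0784]
0.03 [-0.0792 -0.0511] [0.0501 0.0783]
0.05 [-0.0796 -0.0512] [0.0499 0.0779]
0.07 [-0.0793 -0.0511] [0.0499 0.0777]
0.09 [-0.0797 -0.0509] [0.0498 0.0779]
0.11 [-0.0794 -0.0325] [0.0327 0.0779]
0.13 [-0.0778 -0.0314] [0.0308 0.0765]
stop X [0.11407414 0.12302078]
top0.npz 1659
-0.13 [-0.0952 -0.0852] [0.0784 0.0879]
-0.11 [-0.0912 -0.0797] [0.0736 0.0846]
-0.09 [-0.0868 -0.0744] [0.0684 0.0805]
-0.07 [-0.0815 -0.0709] [0.0643 0.0745]
-0.05 [-0.0815 -0.0709] [0.064  0.0731]
-0.03 [-0.082  -0.0709] [0.0641 0.0738]
-0.01 [-0.0822 -0.0707] [0.064  0.0744]
0.01 [-0.0819 -0.0559] [0.0505 0.0737]
0.03 [-0.0806 -0.0547] [0.0481 0.0727]
0.05 [-0.0817 -0.0555] [0.0483 0.0737]
0.07 [-0.0808 -0.0549] [0.0477 0.0722]
0.09 [-0.0823 -0.0552] [0.0474 0.0733]
0.11 [-0.0807 -0.0377] [0.0336 0.0721]
0.13 [-0.0794 -0.0316] [0.033  0.0729]
stop X [0.11795093 0.12392807]
```

View pics/ov1.png

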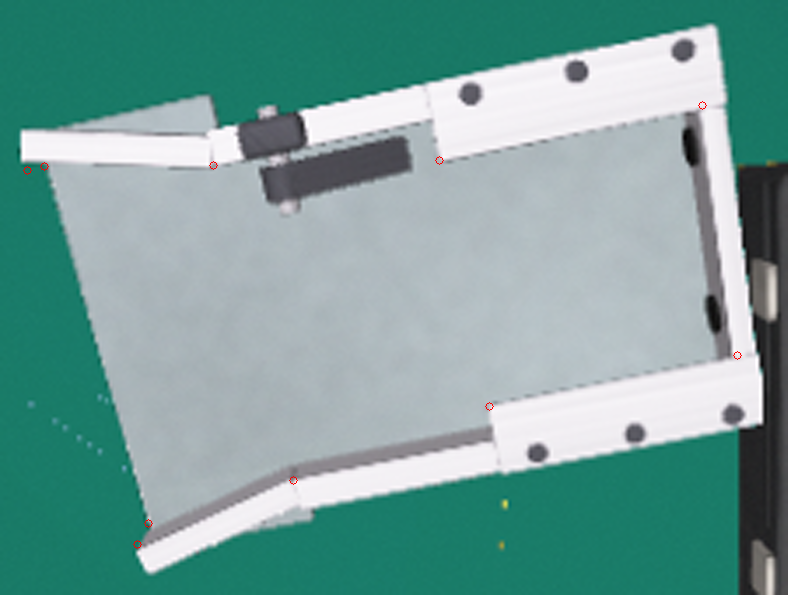

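>>> drive_tool --commands '[{"tx": -0.125,"ty": -0.96,"tz": -0.7,"rx": 0.0,"ry": 0.0,"rz": -0.288,"grip": -1.0},{"tx": -0.125,"ty": -0.96,"tz": -0.7,"rx": 0.0,"ry": 0.0,"rz": -0.288,"grip": -1.0},{"tx": -0.125,"ty": -0.96,"tz": -0.7,"rx": 0.0,"ry": 0.0,"rz": -0.288,"grip": -1.0},{"tx": -0.125,"ty": -0.96,"tz": -0.7,"rx": 0.0,"ry": 0.0,"rz": -0.288,"grip": -1.0},{"tx": -0.125,"ty": -0.96,"tz": -0.7,"rx": 0.0,"ry": 0.0,"rz": -0.288,"grip": -1.0},{"tx": -0.125,"ty": -0.96,"tz": -0.7,"rx": 0.0,"ry": 0.0,"rz": -0.288,"grip": -1.0},{"tx": -0.125,"ty": -0.96,"tz": -0.7,"rx": 0.0,"ry": 0.0,"rz": -0.288,"grip": -1.0},{"tx": -0.125,"ty": -0.96,"tz": -0.7,"rx": 0.0,"ry": 0.0,"rz": -0.288,"grip": -1.0},{"tx": -0.125,"ty": -0.96,"tz": -0.7,"rx": 0.0,"ry": 0.0,"rz": -0.288,"grip": -1.0},{"tx": -0.125,"ty": -0.96,"tz": -0.7,"rx": 0.0,"ry": 0.0,"rz": -0.288,"grip": -1.0}]'

```text
clock: 6.32
tcp_pos: [0.5225, -0.1736, 0.2304]
orientation: [2.624, 1.727, -0.0]
contact_force: [0.4, -0.5, 0.2]
grip_width: 0.0858
```

>>> drive_tool --commands '[{"tx": -0.125,"ty": -0.96,"tz": -0.7,"rx": 0.0,"ry": 0.0,"rz": 0.0,"grip": -1.0},{"tx": -0.125,"ty": -0.96,"tz": -0.7,"rx": 0.0,"ry": 0.0,"rz": 0.0,"grip": -1.0},{"tx": -0.125,"ty": -0.96,"tz": -0.7,"rx": 0.0,"ry": 0.0,"rz": 0.0,"grip": -1.0},{"tx": -0.125,"ty": -0.96,"tz": -0.7,"rx": 0.0,"ry": 0.0,"rz": 0.0,"grip": -1.0},{"tx": -0.125,"ty": -0.96,"tz": -0.7,"rx": 0.0,"ry": 0.0,"rz": 0.0,"grip": -1.0},{"tx": -0.125,"ty": -0.96,"tz": -0.7,"rx": 0.0,"ry": 0.0,"rz": 0.0,"grip": -1.0},{"tx": 0.0,"ty": 0.0,"tz": 0.0,"rx": 0.0,"ry": 0.0,"rz": 0.0,"grip": -1.0},{"tx": 0.0,"ty": 0.0,"tz": 0.0,"rx": 0.0,"ry": 0.0,"rz": 0.0,"grip": -1.0}]'

```text
clock: 7.32
tcp_pos: [0.5079, -0.2873, 0.1474]
orientation: [-2.622, -1.73, -0.0]
contact_force: [-0.1, 0.1, 0.0]
grip_width: 0.0854
```

Run:
```python
from h import *
o=status.get_obs(); v=o['orientation']; print(o['clock'],o['joints'].round(3),o['tcp_pos'],v,np.degrees(2*np.arctan2(v[1],v[0]))-90,o['qvel'].round(3))
f=cam('wrist'); cv2.imwrite('pics/w2.png',f['frame']); np.savez('w2.npz',**{k:np.array(v) for k,v in f.items()})
P=cloud(f)
m=(np.abs(P[...,0]-.51)<.06)&(np.abs(P[...,1]+.29)<.06)&(P[...,2]>0.085)&(P[...,2]<.098); print('lug',np.median(P[m],0),m.sum(),cv2.minAreaRect(P[m][:,:2].astype(np.float32)))
```

```text
7.325 [-0.085  0.493  0.657  1.891 -0.383  0.885  0.357] [ 0.50788199 -0.28728414  0.14735294] [-2.62187507e+00 -1.73037956e+00 -4.76375314e-04] -383.1521430729884 [-0.016 -0.012 -0.004 -0.003  0.003  0.001  0.003]
lug [ 0.50857833 -0.28957519  0.09002166] 1301 ((0.5081033706665039, -0.29142823815345764), (0.04346272721886635, 0.011792903766036034), 66.7839126586914)
```

View pics/w2.png

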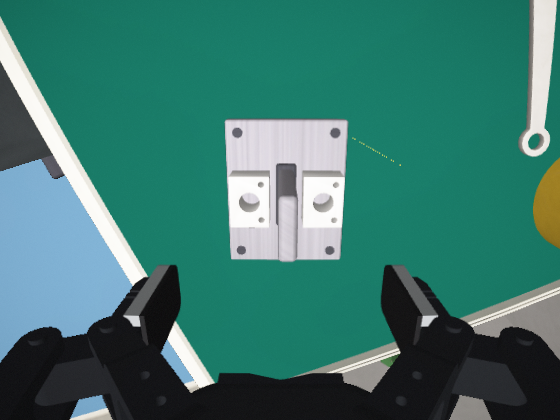

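>>> drive_tool --commands '[{"tx": 0.0,"ty": -0.2,"tz": -0.6,"rx": 0.0,"ry": 0.0,"rz": 0.0,"grip": -1.0},{"tx": 0.0,"ty": 0.0,"tz": -0.9,"rx": 0.0,"ry": 0.0,"rz": 0.0,"grip": -1.0},{"tx": 0.0,"ty": 0.0,"tz": -0.9,"rx": 0.0,"ry": 0.0,"rz": 0.0,"grip": -1.0},{"tx": 0.0,"ty": 0.0,"tz": -0.9,"rx": 0.0,"ry": 0.0,"rz": 0.0,"grip": -1.0},{"tx": 0.0,"ty": 0.0,"tz": -0.9,"rx": 0.0,"ry": 0.0,"rz": 0.0,"grip": -1.0},{"tx": 0.0,"ty": 0.0,"tz": 0.0,"rx": 0.0,"ry": 0.0,"rz": 0.0,"grip": 1.0},{"tx": 0.0,"ty": 0.0,"tz": 0.0,"rx": 0.0,"ry": 0.0,"rz": 0.0,"grip": 1.0},{"tx": 0.0,"ty": 0.0,"tz": 0.0,"rx": 0.0,"ry": 0.0,"rz": 0.0,"grip": 1.0},{"tx": 0.0,"ty": 0.0,"tz": 0.0,"rx": 0.0,"ry": 0.0,"rz": 0.0,"grip": 1.0},{"tx": 0.0,"ty": 0.0,"tz": 0.0,"rx": 0.0,"ry": 0.0,"rz": 0.0,"grip": 1.0}]' --grip_force 70

```text
clock: 8.62
tcp_pos: [0.5086, -0.2919, 0.064]
orientation: [2.62, 1.73, 0.002]
contact_force: [1.6, -1.6, 2.0]
grip_width: 0.0106
```

>>> drive_tool --commands '[{"tx": 0.0,"ty": 0.0,"tz": 0.0,"rx": 0.0,"ry": 0.0,"rz": 0.0,"grip": 1.0},{"tx": 0.0,"ty": 0.0,"tz": 0.0,"rx": 0.0,"ry": 0.0,"rz": 0.0,"grip": 1.0}]' --grip_force 70

```text
clock: 8.88
tcp_pos: [0.5086, -0.292, 0.0639]
orientation: [2.62, 1.73, 0.002]
contact_force: [2.5, -0.7, 4.7]
grip_width: 0.011
```

Run:
```python
from h import *
o=status.get_obs(); v=o['orientation']; print(o['clock'],o['tcp_pos'],v,np.degrees(2*np.arctan2(v[1],v[0]))-90,o['contact_force'],o['moment'],o['grip_width'])
f=cam('wrist'); cv2.imwrite('pics/w3.png',f['frame']); np.savez('w3.npz',**{k:np.array(v) for k,v in f.items()})
```

```text
8.875 [ 0.50856284 -0.29195987  0.0639388 ] [2.62034032e+00 1.73008009e+00 1.67722546e-03] -23.130412601963087 [ 2.54001928 -0.71980679  4.73857872] [-0.0671308  -0.34977474 -0.03351659] 0.011017867001970378
```

View pics/w3.png

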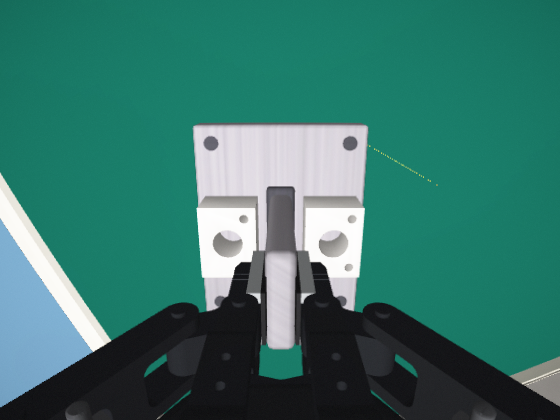

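>>> drive_tool --commands '[{"tx": 0.0,"ty": 0.0,"tz": 0.5,"rx": 0.0,"ry": 0.0,"rz": 0.0,"grip": 1.0},{"tx": 0.0,"ty": 0.0,"tz": 0.9,"rx": 0.0,"ry": 0.0,"rz": 0.0,"grip": 1.0},{"tx": 0.0,"ty": 0.0,"tz": 0.9,"rx": 0.0,"ry": 0.0,"rz": 0.0,"grip": 1.0},{"tx": 0.0,"ty": 0.0,"tz": 0.9,"rx": 0.0,"ry": 0.0,"rz": 0.0,"grip": 1.0},{"tx": 0.0,"ty": 0.0,"tz": 0.5,"rx": 0.0,"ry": 0.0,"rz": 0.0,"grip": 1.0}]' --grip_force 70

```text
clock: 9.55
tcp_pos: [0.508, -0.2918, 0.139]
orientation: [2.621, 1.73, 0.002]
contact_force: [-0.6, 0.3, -6.5]
grip_width: 0.0107
```

>>> drive_tool --commands '[{"tx": -0.1,"ty": 0.5,"tz": 0.0,"rx": 0.0,"ry": 0.0,"rz": 0.438,"grip": 1.0},{"tx": -0.18,"ty": 0.95,"tz": 0.0,"rx": 0.0,"ry": 0.0,"rz": 0.438,"grip": 1.0},{"tx": -0.18,"ty": 0.95,"tz": 0.0,"rx": 0.0,"ry": 0.0,"rz": 0.438,"grip": 1.0},{"tx": -0.18,"ty": 0.95,"tz": 0.0,"rx": 0.0,"ry": 0.0,"rz": 0.438,"grip": 1.0},{"tx": -0.18,"ty": 0.95,"tz": 0.0,"rx": 0.0,"ry": 0.0,"rz": 0.438,"grip": 1.0},{"tx": -0.18,"ty": 0.95,"tz": 0.0,"rx": 0.0,"ry": 0.0,"rz": 0.438,"grip": 1.0},{"tx": -0.18,"ty": 0.95,"tz": 0.0,"rx": 0.0,"ry": 0.0,"rz": 0.438,"grip": 1.0},{"tx": -0.18,"ty": 0.95,"tz": 0.0,"rx": 0.0,"ry": 0.0,"rz": 0.438,"grip": 1.0},{"tx": -0.18,"ty": 0.95,"tz": 0.0,"rx": 0.0,"ry": 0.0,"rz": 0.438,"grip": 1.0},{"tx": -0.18,"ty": 0.95,"tz": 0.0,"rx": 0.0,"ry": 0.0,"rz": 0.438,"grip": 1.0}]' --grip_force 70

```text
clock: 10.8
tcp_pos: [0.473, -0.1094, 0.1374]
orientation: [1.974, 2.444, 0.0]
contact_force: [-0.1, -0.2, -6.9]
grip_width: 0.0106
```

Run:
```python
from h import *
o=status.get_obs(); v=o['orientation']; print(o['clock'],o['joints'].round(3),o['tcp_pos'],v,np.degrees(2*np.arctan2(v[1],v[0]))-90,o['contact_force'],o['moment'],o['grip_width'])
```

```text
10.8 [-0.326  0.316  0.509  2.115 -0.222  0.76   0.535] [ 0.47303446 -0.10935972  0.13736997] [1.97408867e+00 2.44368821e+00 1.74601694e-04] 12.135250340558898 [-0.05937162 -0.16205475 -6.85000315] [0.00548845 0.00411891 0.02243288] 0.010594960734843588
```

>>> drive_tool --commands '[{"tx": -0.17,"ty": 0.95,"tz": 0.0,"rx": 0.0,"ry": 0.0,"rz": 0.0,"grip": 1.0},{"tx": -0.17,"ty": 0.95,"tz": 0.0,"rx": 0.0,"ry": 0.0,"rz": 0.0,"grip": 1.0},{"tx": -0.17,"ty": 0.95,"tz": 0.0,"rx": 0.0,"ry": 0.0,"rz": 0.0,"grip": 1.0},{"tx": -0.17,"ty": 0.95,"tz": 0.0,"rx": 0.0,"ry": 0.0,"rz": 0.0,"grip": 1.0},{"tx": -0.17,"ty": 0.95,"tz": 0.0,"rx": 0.0,"ry": 0.0,"rz": 0.0,"grip": 1.0},{"tx": -0.17,"ty": 0.6,"tz": 0.0,"rx": 0.0,"ry": 0.0,"rz": 0.0,"grip": 1.0},{"tx": 0.0,"ty": 0.0,"tz": -0.5,"rx": 0.0,"ry": 0.0,"rz": 0.0,"grip": 1.0},{"tx": 0.0,"ty": 0.0,"tz": 0.0,"rx": 0.0,"ry": 0.0,"rz": 0.0,"grip": 1.0},{"tx": 0.0,"ty": 0.0,"tz": 0.0,"rx": 0.0,"ry": 0.0,"rz": 0.0,"grip": 1.0}]' --grip_force 70

```text
clock: 11.92
tcp_pos: [0.4528, -0.0045, 0.1271]
orientation: [1.981, 2.438, -0.001]
contact_force: [0.5, -0.0, -6.1]
grip_width: 0.0107
```

Run:
```python
from h import *
o=status.get_obs(); v=o['orientation']; print(o['clock'],o['joints'].round(3),o['tcp_pos'],v,np.degrees(2*np.arctan2(v[1],v[0]))-90,o['contact_force'],o['moment'],o['grip_width'])
f=cam('wrist'); cv2.imwrite('pics/w4.png',f['frame']); np.savez('w4.npz',**{k:np.array(v) for k,v in f.items()})
g=cam('top'); cv2.imwrite('pics/t4.png',cv2.resize(g['frame'][120:280,170:360],None,fx=4,fy=3.75,interpolation=cv2.INTER_CUBIC))
```

```text
11.925 [-0.537  0.277  0.477  2.192 -0.193  0.711  0.279] [ 0.45282856 -0.00447411  0.1271397 ] [ 1.98054550e+00  2.43846421e+00 -9.74413804e-04] 11.83228848710472 [ 4.69543530e-01 -4.31201571e-03 -6.08849213e+00] [-0.01837511 -0.08208679  0.03581358] 0.010747005736727521
```

View pics/w4.png

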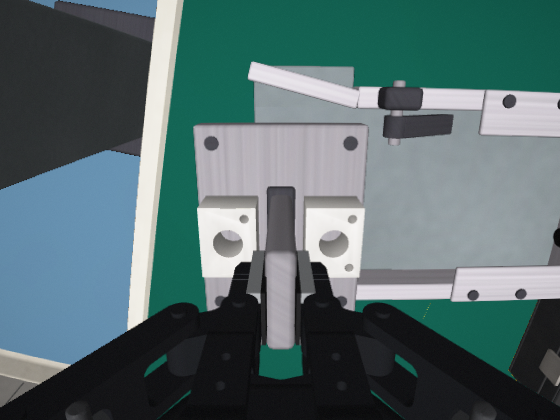

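View pics/t4.png

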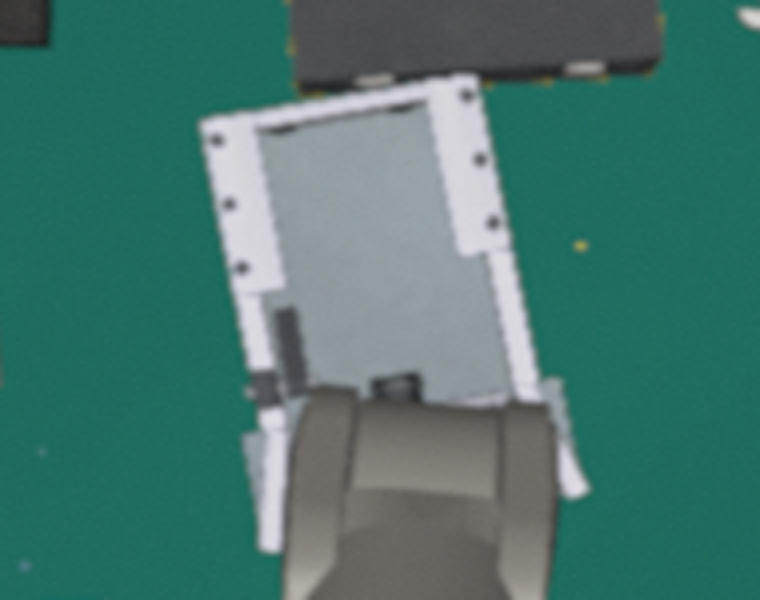

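Run:
```python
from h import *
i=cv2.imread('pics/w4.png')
cv2.imwrite('pics/w4a.png',cv2.resize(i[55:205,185:375],None,fx=4,fy=4,interpolation=cv2.INTER_CUBIC))
cv2.imwrite('pics/w4b.png',cv2.resize(i[75:310,345:560],None,fx=2.5,fy=2.5,interpolation=cv2.INTER_CUBIC))
```

View pics/w4a.png

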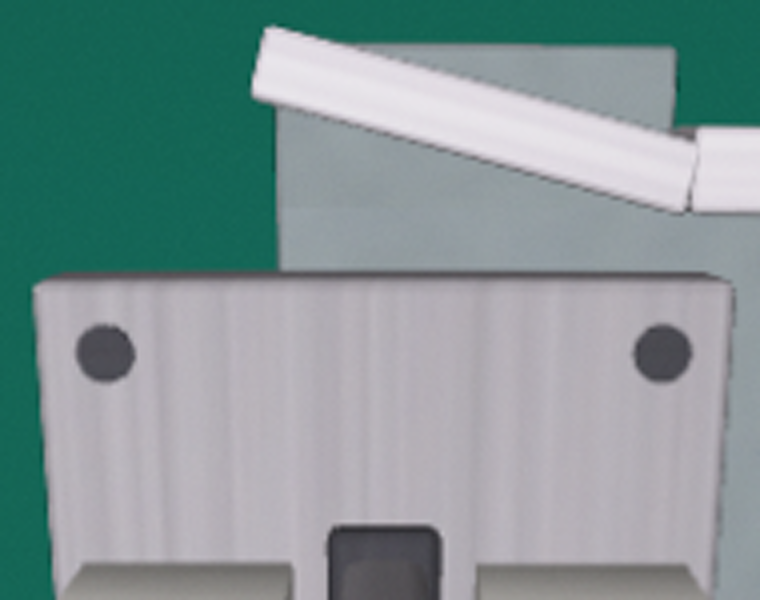

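View pics/w4b.png

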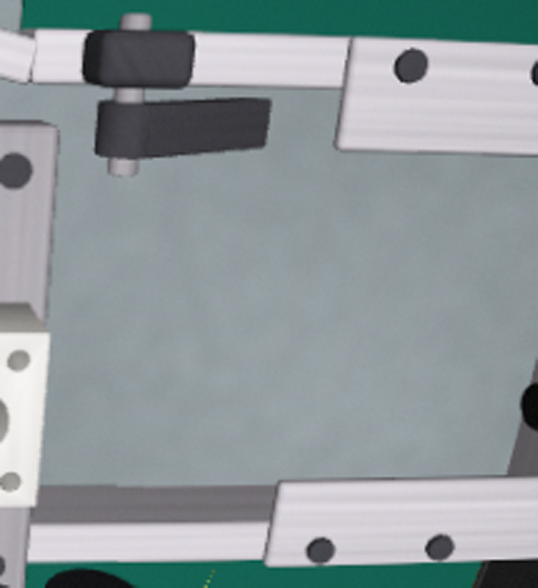

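Run:
```python
from h import *
from scipy.optimize import least_squares
f=load('w4.npz')
def mod(p,M):
    cs,s=np.cos(p[2]),np.sin(p[2]); return np.c_[p[0]+cs*M[:,0]-s*M[:,1],p[1]+s*M[:,0]+cs*M[:,1],M[:,2]]
def A(c,s,ox,oy): c=np.array(c,float); return np.c_[ox+(c[:,0]+.5)/s-.5,oy+(c[:,1]+.5)/s-.5]
def fit(uv,M,p0):
    M=np.array(M)/1000
    R=least_squares(lambda p:(proj(f,mod(p,M))-uv).ravel(),p0); print(R.x.round(4),np.degrees(R.x[2]).round(2),(proj(f,mod(R.x,M))-uv).round(1).tolist()); return R.x
uv=np.r_[A([[688,211],[252,98]],4,185,55),A([[337,148],[280,482]],2.5,345,75)]
a=fit(uv,[[-70,66,32],[-140,80,32],[14,50,36],[14,-50,36]],[.568,.022,.2])
h=63
b=fit(A([[34,286],[734,286]],4,185,55),[[-48,60,14+h],[48,60,14+h]],[.453,-.004,.2])
d=b[:2]-a[:2]; cs,s=np.cos(a[2]),np.sin(a[2]); print('rel',cs*d[0]+s*d[1],-s*d[0]+cs*d[1],np.degrees(b[2]-a[2]))
```

```text
[0.5662 0.022  0.1937] 11.1 [[-0.4, -2.2], [0.9, 1.8], [0.4, -0.1], [-1.0, 0.5]]
[ 0.4508 -0.0044  0.2075] 11.89 [[-2.0, 0.1], [2.0, 0.1]]
rel -0.11829856398811434 -0.003745251997986823 0.7910007624087724
```

>>> drive_tool --commands '[{"tx": 0.0,"ty": 0.12,"tz": -0.4,"rx": 0.0,"ry": 0.0,"rz": 0.0,"grip": 1.0},{"tx": 0.0,"ty": 0.0,"tz": -0.8,"rx": 0.0,"ry": 0.0,"rz": 0.0,"grip": 1.0},{"tx": 0.0,"ty": 0.0,"tz": -0.8,"rx": 0.0,"ry": 0.0,"rz": 0.0,"grip": 1.0},{"tx": 0.0,"ty": 0.0,"tz": -0.4,"rx": 0.0,"ry": 0.0,"rz": 0.0,"grip": 1.0},{"tx": 0.0,"ty": 0.0,"tz": -0.2,"rx": 0.0,"ry": 0.0,"rz": 0.0,"grip": 1.0},{"tx": 0.0,"ty": 0.0,"tz": 0.0,"rx": 0.0,"ry": 0.0,"rz": 0.0,"grip": 1.0}]' --grip_force 70

```text
clock: 12.78
tcp_pos: [0.453, -0.0012, 0.0753]
orientation: [1.979, 2.44, -0.0]
contact_force: [-0.4, 0.2, -6.2]
grip_width: 0.0109
```

Run:
```python
from h import *
o=status.get_obs(); v=o['orientation']; print(o['clock'],o['tcp_pos'],np.degrees(2*np.arctan2(v[1],v[0]))-90,o['contact_force'],o['moment'],o['grip_width'])
f=cam('wrist'); cv2.imwrite('pics/w5.png',f['frame']); np.savez('w5.npz',**{k:np.array(v) for k,v in f.items()})
```

```text
12.775 [ 0.45297082 -0.00118811  0.07531233] 11.90048042328111 [-0.39003021  0.18882705 -6.2393869 ] [-0.00272426  0.04947526 -0.01688172] 0.010861842501848547
```

View pics/w5.png

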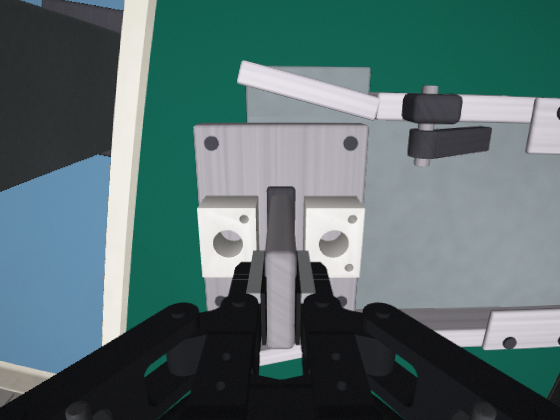

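>>> drive_tool --commands '[{"tx": 0.0,"ty": 0.0,"tz": -0.2,"rx": 0.0,"ry": 0.0,"rz": 0.0,"grip": 1.0},{"tx": 0.0,"ty": 0.0,"tz": -0.05,"rx": 0.0,"ry": 0.0,"rz": 0.0,"grip": 1.0},{"tx": 0.0,"ty": 0.0,"tz": 0.0,"rx": 0.0,"ry": 0.0,"rz": 0.0,"grip": 1.0}]' --grip_force 70

```text
clock: 13.2
tcp_pos: [0.4528, -0.0011, 0.0703]
orientation: [-1.979, -2.44, -0.0]
contact_force: [-0.4, -0.9, -6.9]
grip_width: 0.0106
```

>>> drive_tool --commands '[{"tx": 0.0,"ty": 0.0,"tz": -0.05,"rx": 0.0,"ry": 0.0,"rz": 0.0,"grip": 1.0},{"tx": 0.0,"ty": 0.0,"tz": 0.0,"rx": 0.0,"ry": 0.0,"rz": 0.0,"grip": 1.0}]' --grip_force 70

```text
clock: 13.45
tcp_pos: [0.4531, -0.0011, 0.0699]
orientation: [-1.979, -2.44, -0.001]
contact_force: [-2.9, 0.5, 4.9]
grip_width: 0.0109
```

>>> drive_tool --commands '[{"tx": 0.4,"ty": 0.081,"tz": 0.02,"rx": 0.0,"ry": 0.0,"rz": 0.0,"grip": 1.0},{"tx": 0.4,"ty": 0.081,"tz": 0.0,"rx": 0.0,"ry": 0.0,"rz": 0.0,"grip": 1.0},{"tx": 0.4,"ty": 0.081,"tz": 0.0,"rx": 0.0,"ry": 0.0,"rz": 0.0,"grip": 1.0},{"tx": 0.4,"ty": 0.081,"tz": 0.0,"rx": 0.0,"ry": 0.0,"rz": 0.0,"grip": 1.0},{"tx": 0.4,"ty": 0.081,"tz": 0.0,"rx": 0.0,"ry": 0.0,"rz": 0.0,"grip": 1.0}]' --grip_force 70

```text
clock: 14.08
tcp_pos: [0.4919, 0.0066, 0.0699]
orientation: [-1.978, -2.438, 0.003]
contact_force: [-7.6, -1.3, 9.0]
grip_width: 0.0106
```

Run:
```python
from h import *
o=status.get_obs(); v=o['orientation']; print(o['clock'],o['tcp_pos'],np.degrees(2*np.arctan2(v[1],v[0]))-90,o['contact_force'],o['moment'],o['grip_width'])
f=cam('wrist'); cv2.imwrite('pics/w6.png',f['frame']); np.savez('w6.npz',**{k:np.array(v) for k,v in f.items()})
```

```text
14.075 [0.49191025 0.00656568 0.06988333] -348.11876138135597 [-7.56704409 -1.34519975  9.03389473] [-0.38404702  1.67072858  0.02245979] 0.010624275202017218
```

View pics/w6.png

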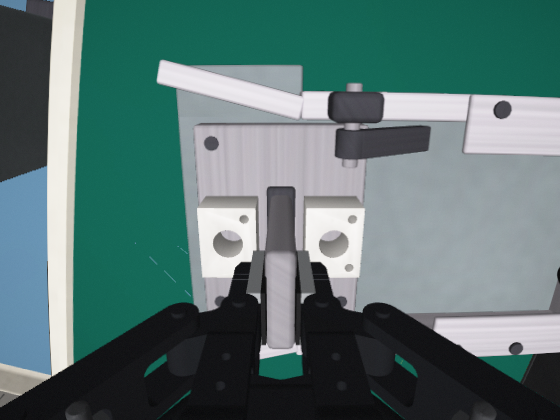

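Run:
```python
from h import *
f=load('w6.npz')
i=f['frame']; cv2.imwrite('pics/w6a.png',cv2.resize(i[85:165,190:390],None,fx=4,fy=5,interpolation=cv2.INTER_CUBIC))
cv2.imwrite('pics/w6b.png',cv2.resize(i[80:180,390:560],None,fx=4,fy=4,interpolation=cv2.INTER_CUBIC))
```

```text
(no output)
```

View pics/w6a.png

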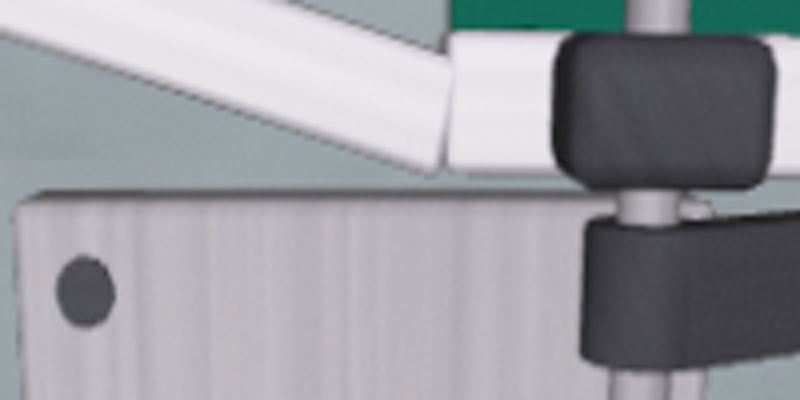

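View pics/w6b.png

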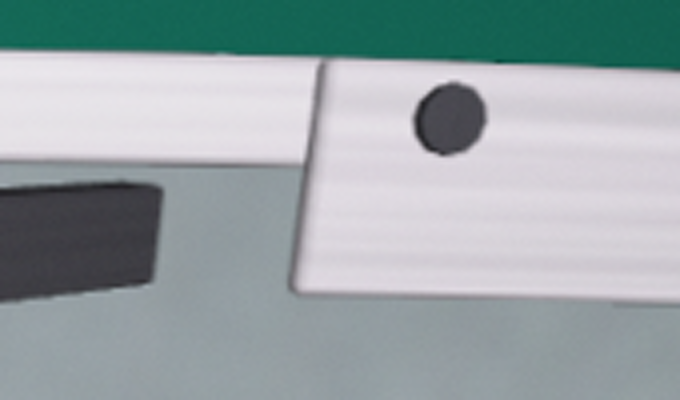

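Run:
```python
from h import *
f=load('w6.npz')
def ray(uv,z):
    n=cv2.undistortPoints(np.array(uv,float).reshape(-1,1,2),f['K'],f['d']).reshape(-1,2); D=np.c_[n,np.ones(len(n))]@f['T'][:3,:3].T; o=f['T'][:3,3]
    return o+D*((z-o[2])/D[:,2])[:,None]
g=np.r_[[[190+450/4,85+172/5]],[[390,80+160/4],[390+300/4,80+164/4]]]
c=[[390+295/4,80+293/4],[558,80+300/4]]
p=[[190+40/4,85+204/5],[190+600/4,85+202/5]]
G=ray(g,.032);C=ray(c,.036);P=ray(p,.020)
an=lambda A:np.degrees(np.arctan2(*(A[-1]-A[0])[1::-1]))
print(an(G),an(C),an(P))
t=np.radians(11.9)
for A in (G,C,P):
    d=A[:,:2]-[.5683,.0217]; print(np.c_[np.cos(t)*d[:,0]+np.sin(t)*d[:,1],-np.sin(t)*d[:,0]+np.cos(t)*d[:,1]].round(4).tolist())
```

```text
11.982428330518362 11.793275049471509 12.055868680667569
[[-0.069, 0.0659], [-0.0252, 0.0659], [0.0136, 0.066]]
[[0.0132, 0.0501], [0.0655, 0.05]]
[[-0.1231, 0.0616], [-0.0482, 0.0618]]
```

>>> drive_tool --commands '[{"tx": 0.5,"ty": 0.08,"tz": 0.02,"rx": 0.0,"ry": 0.0,"rz": 0.0,"grip": 1.0},{"tx": 0.5,"ty": 0.09,"tz": 0.0,"rx": 0.0,"ry": 0.0,"rz": 0.0,"grip": 1.0},{"tx": 0.5,"ty": 0.1,"tz": 0.0,"rx": 0.0,"ry": 0.0,"rz": 0.0,"grip": 1.0},{"tx": 0.5,"ty": 0.105,"tz": 0.0,"rx": 0.0,"ry": 0.0,"rz": 0.0,"grip": 1.0},{"tx": 0.5,"ty": 0.105,"tz": 0.0,"rx": 0.0,"ry": 0.0,"rz": 0.0,"grip": 1.0}]' --grip_force 70

```text
clock: 14.75
tcp_pos: [0.5436, 0.0168, 0.0699]
orientation: [1.979, 2.44, 0.0]
contact_force: [-1.8, -1.0, -2.8]
grip_width: 0.0107
```

Run:
```python
from h import *
o=status.get_obs(); v=o['orientation']; print(o['clock'],o['tcp_pos'],np.degrees(2*np.arctan2(v[1],v[0]))-90,o['contact_force'],o['moment'],o['grip_width'])
f=cam('wrist'); cv2.imwrite('pics/w7.png',f['frame']); np.savez('w7.npz',**{k:np.array(v) for k,v in f.items()})
```

```text
14.75 [0.54363929 0.01678637 0.06993246] 11.913840945467044 [-1.78825389 -1.0487646  -2.80515696] [-0.10038326  0.5505342   0.00352454] 0.010723665463318327
```

View pics/w7.png

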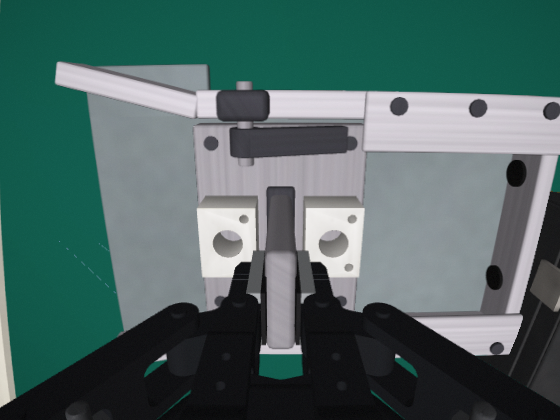

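>>> drive_tool --commands '[{"tx": 0.5,"ty": 0.101,"tz": 0.0,"rx": 0.0,"ry": 0.0,"rz": 0.0,"grip": 1.0},{"tx": 0.5,"ty": 0.101,"tz": 0.0,"rx": 0.0,"ry": 0.0,"rz": 0.0,"grip": 1.0},{"tx": 0.5,"ty": 0.101,"tz": 0.0,"rx": 0.0,"ry": 0.0,"rz": 0.0,"grip": 1.0},{"tx": 0.5,"ty": 0.101,"tz": 0.0,"rx": 0.0,"ry": 0.0,"rz": 0.0,"grip": 1.0},{"tx": 0.5,"ty": 0.101,"tz": 0.0,"rx": 0.0,"ry": 0.0,"rz": 0.0,"grip": 1.0},{"tx": 0.5,"ty": 0.101,"tz": 0.0,"rx": 0.0,"ry": 0.0,"rz": 0.0,"grip": 1.0},{"tx": 0.5,"ty": 0.101,"tz": 0.0,"rx": 0.0,"ry": 0.0,"rz": 0.0,"grip": 1.0},{"tx": 0.5,"ty": 0.101,"tz": 0.0,"rx": 0.0,"ry": 0.0,"rz": 0.0,"grip": 1.0},{"tx": 0.2,"ty": 0.04,"tz": 0.0,"rx": 0.0,"ry": 0.0,"rz": 0.0,"grip": 1.0},{"tx": 0.0,"ty": 0.0,"tz": 0.0,"rx": 0.0,"ry": 0.0,"rz": 0.0,"grip": 1.0}]' --grip_force 70

```text
clock: 16.05
tcp_pos: [0.6272, 0.0336, 0.0701]
orientation: [1.979, 2.44, 0.0]
contact_force: [-0.9, -0.6, -5.6]
grip_width: 0.0108
```

Run:
```python
from h import *
o=status.get_obs(); v=o['orientation']; print(o['clock'],o['tcp_pos'],np.degrees(2*np.arctan2(v[1],v[0]))-90,o['contact_force'],o['moment'],o['grip_width'])
t=np.radians(11.9);d=o['tcp_pos'][:2]-[.5683,.0217]; print(np.cos(t)*d[0]+np.sin(t)*d[1],-np.sin(t)*d[0]+np.cos(t)*d[1])
f=cam('wrist'); cv2.imwrite('pics/w8.png',f['frame']); np.savez('w8.npz',**{k:np.array(v) for k,v in f.items()})
```

```text
16.05 [0.62721426 0.03360997 0.07006534] 11.91239037315826 [-0.89702426 -0.61774449 -5.62236299] [-0.06307911 -0.03039089  0.00322054] 0.010829262689505922
0.060104023167583974 -0.0004943538614340069
```

View pics/w8.png

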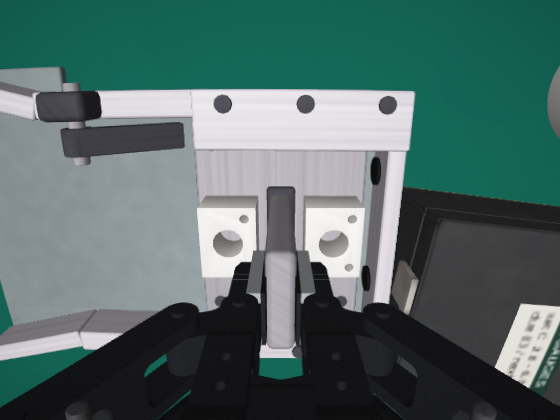

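>>> drive_tool --commands '[{"tx": 0.1,"ty": 0.02,"tz": 0.0,"rx": 0.0,"ry": 0.0,"rz": 0.0,"grip": 1.0},{"tx": 0.06,"ty": 0.013,"tz": 0.0,"rx": 0.0,"ry": 0.0,"rz": 0.0,"grip": 1.0},{"tx": 0.0,"ty": 0.0,"tz": -0.01,"rx": 0.0,"ry": 0.0,"rz": 0.0,"grip": 1.0}]' --grip_force 70

```text
clock: 16.48
tcp_pos: [0.6302, 0.0342, 0.07]
orientation: [1.979, 2.44, 0.001]
contact_force: [-0.3, -0.7, -4.9]
grip_width: 0.0107
```

Run:
```python
from h import *
o=status.get_obs(); v=o['orientation']; print(o['clock'],o['tcp_pos'],np.degrees(2*np.arctan2(v[1],v[0]))-90,o['contact_force'],o['moment'],o['grip_width'])
t=np.radians(11.9);d=o['tcp_pos'][:2]-[.5683,.0217]; print(np.cos(t)*d[0]+np.sin(t)*d[1],-np.sin(t)*d[0]+np.cos(t)*d[1])
f=cam('wrist'); cv2.imwrite('pics/w9.png',cv2.resize(f['frame'][80:330,20:420],None,fx=2,fy=2)); np.savez('w9.npz',**{k:np.array(v) for k,v in f.items()})
P=cloud(f); print('tip cloud', [P[r,c].round(4).tolist() for r,c in [(135,170),(140,165),(136,120),(138,80)]])
```

```text
16.475 [0.63023574 0.03423332 0.07004534] 11.911335522491711 [-0.26065212 -0.6697086  -4.85984926] [ 0.00429085  0.008575   -0.01036471] 0.010654287928664971
0.06318909845097909 -0.0005074409372128313
tip cloud [[0.5573, 0.0755, 0.0166], [0.5552, 0.0724, 0.0177], [0.5351, 0.0722, 0.0296], [0.5189, 0.0693, 0.039]]
```

View pics/w9.png

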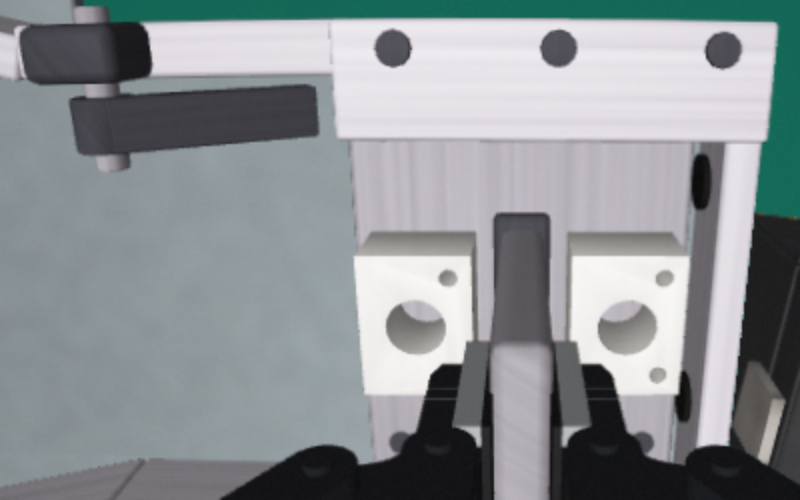

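>>> drive_tool --commands '[{"tx": 0.0,"ty": 0.0,"tz": -0.015,"rx": 0.0,"ry": 0.0,"rz": 0.0,"grip": 1.0},{"tx": 0.0,"ty": 0.0,"tz": 0.0,"rx": 0.0,"ry": 0.0,"rz": 0.0,"grip": 0.4},{"tx": 0.0,"ty": 0.0,"tz": 0.0,"rx": 0.0,"ry": 0.0,"rz": 0.0,"grip": 0.2},{"tx": 0.0,"ty": 0.0,"tz": 0.0,"rx": 0.0,"ry": 0.0,"rz": 0.0,"grip": 0.0},{"tx": 0.0,"ty": 0.0,"tz": 0.0,"rx": 0.0,"ry": 0.0,"rz": 0.0,"grip": 0.0},{"tx": 0.0,"ty": 0.0,"tz": 0.0,"rx": 0.0,"ry": 0.0,"rz": 0.0,"grip": 0.0}]'

```text
clock: 17.27
tcp_pos: [0.6301, 0.0342, 0.0697]
orientation: [1.979, 2.44, 0.0]
contact_force: [0.2, -0.6, -0.1]
grip_width: 0.0427
```

>>> drive_tool --commands '[{"tx": 0.0,"ty": 0.0,"tz": 0.4,"rx": 0.0,"ry": 0.0,"rz": 0.0,"grip": 0.0},{"tx": 0.0,"ty": 0.0,"tz": 0.8,"rx": 0.0,"ry": 0.0,"rz": 0.0,"grip": 0.0},{"tx": 0.0,"ty": 0.0,"tz": 1.0,"rx": 0.0,"ry": 0.0,"rz": 0.0,"grip": 0.0},{"tx": 0.0,"ty": 0.0,"tz": 1.0,"rx": 0.0,"ry": 0.0,"rz": 0.0,"grip": 0.0},{"tx": 0.0,"ty": 0.0,"tz": 1.0,"rx": 0.0,"ry": 0.0,"rz": 0.0,"grip": 0.0},{"tx": 0.0,"ty": 0.0,"tz": 1.0,"rx": 0.0,"ry": 0.0,"rz": 0.0,"grip": 0.0},{"tx": 0.0,"ty": 0.0,"tz": 1.0,"rx": 0.0,"ry": 0.0,"rz": 0.0,"grip": 0.0},{"tx": 0.0,"ty": 0.0,"tz": 1.0,"rx": 0.0,"ry": 0.0,"rz": 0.0,"grip": 0.0},{"tx": 0.0,"ty": 0.0,"tz": 0.0,"rx": 0.0,"ry": 0.0,"rz": 0.0,"grip": 0.0}]'

```text
clock: 18.4
tcp_pos: [0.6311, 0.0341, 0.2157]
orientation: [1.978, 2.438, 0.004]
contact_force: [0.5, 0.5, -0.6]
grip_width: 0.0425
```

Run:
```python
from h import *
o=status.get_obs(); print(o['clock'],o['tcp_pos'],o['contact_force'],o['grip_width'])
f=cam('wrist'); cv2.imwrite('pics/w10.png',f['frame']); np.savez('w10.npz',**{k:np.array(v) for k,v in f.items()})
g=cam('side'); cv2.imwrite('pics/s10.png',cv2.resize(g['frame'][120:380,160:440],None,fx=2.3,fy=2.3,interpolation=cv2.INTER_CUBIC))
```

```text
18.4 [0.63113377 0.03409794 0.21566497] [ 0.52341351  0.49798164 -0.58996518] 0.042461308295735585
```

View pics/w10.png

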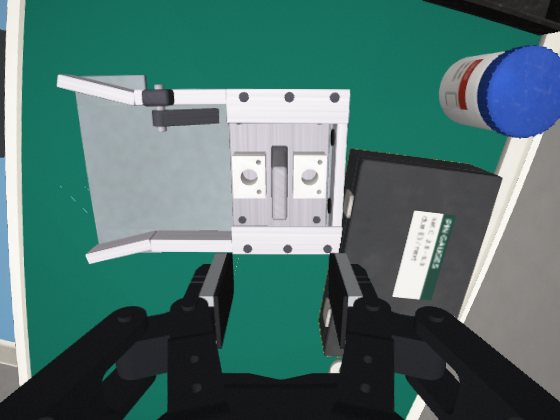

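View pics/s10.png

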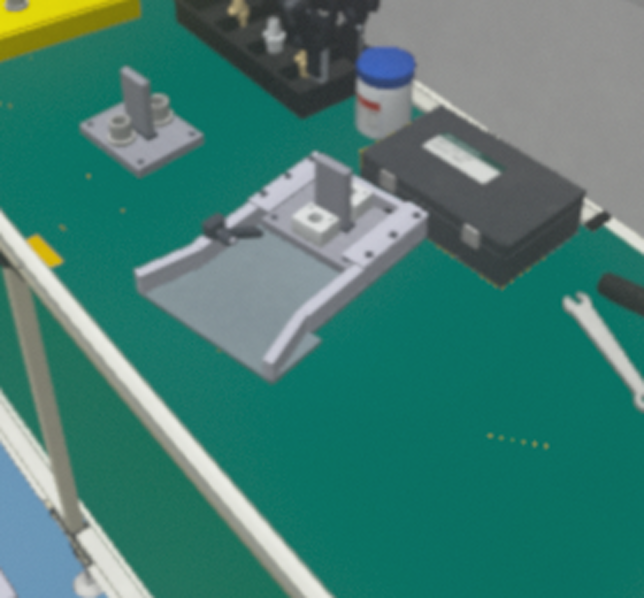

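Run:
```python
from h import *
f=load('w10.npz'); P=cloud(f); t=np.radians(11.9); c,s=np.cos(t),np.sin(t)
d=P-np.array([.5683,.0217,0]); X=c*d[...,0]+s*d[...,1]; Y=-s*d[...,0]+c*d[...,1]; Z=P[...,2]
v=f['frame'].max(2)
m=(v<100)&(X>-.05)&(X<.012)&(Y>.046)&(Y<.064)&(Z<.06)
for x in range(-45,10,8):
    k=m&(X>x/1e3)&(X<(x+8)/1e3); print(x,k.sum(),np.median(Z[k]).round(4) if k.sum() else None)
print('tip X max',X[m].max())
k=(Z>.085+.004)&(Z<.105)&(np.abs(X-.064)<.03)&(np.abs(Y)<.03); print('lug X,Y,Z',[(np.percentile(a[k],2)+np.percentile(a[k],98))/2 for a in (X,Y,Z)])
```

```text
-45 162 0.0408
-37 166 0.0363
-29 149 0.0314
-21 152 0.0266
-13 148 0.0213
-5 134 0.0161
3 10 0.014
tip X max 0.0033036095044381656
lug X,Y,Z [np.float64(0.061276407876369364), np.float64(0.0018349260082563146), np.float64(0.09536398451356057)]
```

```bash
python3 -c "
from h import *
print(workorder.hand_in())"
```

```text
the job is handed in; nothing more can be done
None
```

The block carrier is in the rack with the catch shut behind it, and I handed the job in at about 18.5 s. I gripped it by the lug and set it down in the flared mouth. I then slid it in under the caps so its own front edge lifted the catch, let go, and raised the gripper about 145 mm clear.

**Last checks**
- **Catch:** the bar slopes about 32° with its lower end just behind the plate, which matches its shut position.
- **Forces:** the wrist readings between moves stayed under about 12 N, and read about zero after release. The gripper did not touch the catch or rack in any picture.
- **Bush carrier:** it appears in its original place in the last side picture; I did not measure it again.
- **Seating:** the two readings of the carrier's position along the rack disagree by about 2 mm. The hand position at release gave about 63 mm and the camera view of the lug gave about 61 mm, against 64 mm for home. Both are past the 57 mm at which the catch drops, and the difference is within the 2 mm calibration. The camera also put it about 2 mm off mid lane, still within the 6 mm of side clearance.

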